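Slide a stage box over the sill into its gear bay

ROBOT

A 7-joint arm with a two-finger parallel gripper is mounted at the origin on the work surface. World frame = base frame: x ahead of the robot, y to its left, z up, the work surface at z = 0. Lengths are in m, angles in rad, forces in N, time in s.
With the tool pointing down it reaches from about 0.4 to 0.85 m from the base axis. Payload 10.4 kg.
Tool frame: the origin (TCP) lies at the very end of the fingers, on their centre line; the grasp point (between the pads) lies 19 mm behind it; z points along the fingers, y is the line along which they close (so a half turn about z gives the same grasp; the last joint's range is limited). The gripper opens to 85 mm and grips with 20 to 120 N. Pads are 22 mm wide; open, the fingers measure 114 mm over their backs; the gripper's body (76 mm by 85 mm) begins 54 mm behind the grasp point. The pads swing forward as they close: fully open they stand 13 mm farther back than shut.
Start: joints at [-1.281, 0.332, -0.065, 1.46, 0.022, 1.35, -0.088], TCP at [0.192, 0.595, 0.231] pointing down, gripper open.
Joint ranges: [-2.6, 2.6], [-0.5, 2.12], [-1.47, 1.34], [0.16, 2.42], [-1.27, 4.41], [0.06, 2.06], [-2.6, 2.6]. Speed limits (rad/s): [2.22, 2.22, 2.79, 2.79, 3.14, 3.14, 3.14].

INTERFACE

Orientations are given as a unit quaternion [x, y, z, w].
In Python, from workcell import * gives the robot as it stands.
- The arm moves only by the tool step_arm, never from a script. Its argument "commands" is one flat list of numbers, 7 for each row, row after row: the finger opening in mm, from 0 to 85.4, then the shift along the world's x, y, z as a fraction of full scale, then the turn, a rotation vector about the world's x, y, z as a fraction of full scale. A call has exactly 10 rows; each row is the pose to reach, as a shift and turn from the pose commanded when the call began, turning the shorter way round; what a row does not reach only later rows make up. Full scale, the value 1, is 0.6 m for a shift and pi rad for a turn. A row lasts 1/8 s, in which the tool goes at most 62.5 mm and 10.7 degrees, less where a joint would pass 70% of its speed; a pose out of reach is approached as far as the arm can. A call with a number of a shift or a turn outside -1 to 1 is refused whole. A call with a gripper value outside its range is refused whole. The fingers move at their own pace and stop on an object; "squeeze" is the grip in N (left out, the last holds). Time passes only in rows, so rows that repeat a pose let the fingers close, or fill a call up. It gives the time, the measured TCP pose, the force, the opening and the grip force at its end, in the units of the state.
- get_obs(): the state, without advancing time (a new reading comes with each control period).
- camera(name): name is "scene" or "top"; returns the picture (480x640x3 uint8, red, green, blue); there is no depth.
- camera_params(name): a dict with "mtx" (3x3 intrinsics, pixels), "extrinsics" (4x4, takes a point from world to camera coordinates). Camera axes: x right, y down, z forward; pixel columns grow to the right and rows downward; lengths in m; the calibration is good to about 2 mm. A picture is of the moment at which its call begins. camera_params takes no time and is no camera call.
- hand_in(): hands the job in; it is judged then, once.
The state is a dict: "clock": time; "joint_pos": joint angles; "joint_velocities": joint speeds; "tau": joint torques, N m; "position": TCP position; "ee_rot": TCP orientation; "ft_force": force on the tool from outside, world axes, zero at the start; "torque": the same for the moment, N m; "grip_width": opening from 0.0 (shut) to 1.0 (fully open); "grasp_force": force on a finger pad.
Only numpy, scipy, OpenCV 4.12 (cv2) and the standard library are available. Lean on these libraries where they do the work, as an engineer would, in place of code of your own. Each camera call takes 0.05 s, during which the arm holds its last target. There are 200 camera calls.

TASK

Put the black stage box away in the plywood gear bay, sliding it in under the shelf as you would a heavy one: tip its far edge up onto the raised sill while its near edge still rests on the bench, slide it over against the rubber bumpers at the back, and let its near edge down behind the sill so that it sits flat on the bay's floor, held between sill and bumpers. Do not ram, drop or force it down on the sill or crush the bumpers, leave the other things on the bench alone, and let go at the end.

Things in the scene. Friction and masses are not known exactly. Their poses are not given: they have to be found in the camera images.
- bay: Desktop gear bay of plywood, fixed to the bench, open at front and back. Origin: on the bench at the middle of its sill's front face; x points level into the bay, y left, z up. Floor of slick white laminate 6 mm above the bench. Two 18 mm cheeks, 152 mm clear between (y -76 to 76 mm), x = 0 to 174 mm, 48 mm high in front, sloping braces from x = 45 to 100 mm, 120 mm high at the back.
- sill: Waxed beech strip across the whole front of the bay, between the cheeks: 14 mm thick (x = 0 to 14 mm of the bay's frame), square edges, top 16 mm above the bench, which is 10 mm above the bay's floor. Same origin and axes as the bay. A push at handle height while the box weighs on the sill tips it far end down and makes it bind. A knock or press of over 70 N bruises the sill.
- bumpers: Two domed rubber bumpers, 18 mm round, 90 mm apart, on the back rail. Origin: amid their front tips, 21 mm above the bench, 142.5 mm into the bay when free. They give together along x, 6 N per mm. The box is 1.5 mm longer than the gap from sill to free bumpers: it squeezes them by that (9 N) when home, by about 2.6 mm (16 N) while its near edge goes down behind the sill. Over 19 N crushes them.
- box_centre (a point): Centre (half-way up) of the stage box: black steel, 130 mm long (x), 140 mm wide (y), 46 mm high, 0.6 to 0.95 kg, balanced at its middle, eight sockets on its lid (4 mm proud) and a steel bow handle across each end of the lid. x points to its far end, which faces the bay. It starts flat on the bench in front of the bay.
- far_handle (a point): Middle of the bar of the bow handle at the far end (towards the bay): round bar 10 mm thick along the box's y, about 80 mm straight, legs at its ends; bar centre 74 mm above the box's underside, 28 mm above its lid, 15 mm back from the far face. The box can pivot about a bar held between fingers. Axes as the box.
- near_handle (a point): The same at the near end (towards the robot): bar 15 mm in from the near face, 100 mm from the far bar. It lies higher than the bumpers: a push on it against them levers the near end up by about half the push, and floor friction takes 0 to 3 N of it. 16 to 20 N at the bar, the near end raised, brings the near edge clear behind the sill; with less it lands on the sill.
- far_edge (a point): Middle of the lower edge of the box's far face. Axes as the box.
- near_edge (a point): Middle of the lower edge of the box's near face. Axes as the box.
- screwdriver: Bystander: screwdriver lying on the bench beside the work.
- solder_reel: Bystander: grey reel, 56 mm across and 40 mm high, standing on its flange; origin under its centre.
- mug: Bystander: white mug, 78 mm across and 92 mm high; origin under its centre.
- bay_shelf (a point): Middle of the front edge of the shelf that joins the cheeks over the back part of the bay, on its underside: 100 mm into the bay and 108 mm above the bench. The shelf is 12 mm thick and runs back to x = 174 mm, so the box cannot be set in from above. Axes as the bay.
- bay_home (a point): Where the box's centre (half-way up) belongs: 79 mm into the bay, 29 mm above the bench; 6 mm of play to either side. Axes as the bay.
Things that resemble listed ones, but are neither listed nor needed, are in the scene too. What is shaped like the part that bears box_centre but turquoise or yellow is not meant.

How it is judged:
By the outcome, as a careful person would: the job done as asked, in the order asked, and still so for the second after the job is handed in, with the robot touching nothing.
It also fails if it takes over 72 s, if anything falls off the work surface, if the arm or the gripper's body presses on something with over 40 N, if the wrist force passes 120 N, or if a joint passes its speed limit or range.

## Working session

There is one attempt and no reset: what is moved stays moved. The work goes in short steps, Python scripts to look and compute and a tool call to move; the robot and the scene stay as the last step left them, time stands still between calls to the robot, and variables do not carry over. Pictures are saved under pics/ and viewed, at most 14 in all, crops included, and the job is handed in when it is done.

Besides the shell and the picture viewer there is one more tool, called after "Emit:" as name(argument=value, ...) on one line, values as JSON. step_arm: Moves the arm, as the interface text tells. Its arguments: {"type":"object","properties":{"commands":{"type":"array","items":{"type":"number"}},"squeeze":{"type":"number"}},"required":["commands"]}

```bash
mkdir -p pics; ls; python3 - <<'E'
from workcell import *
import cv2,numpy as np
o=get_obs();print(o)
for n in("scene","top"):
    p=camera_params(n);print(n,p)
    cv2.imwrite(f"pics/{n}0.png",camera(n)[:,:,::-1])
E
```

```text
pics
{'clock': 0.0, 'joint_pos': array([-1.2805752 ,  0.33283533, -0.06468765,  1.46093413,  0.02159078,
        1.34989524, -0.08850566]), 'joint_velocities': array([ 0.00117764, -0.00068619, -0.00165847,  0.0003076 ,  0.00057385,
       -0.00105306,  0.00076683]), 'tau': array([ 3.10881924e-04, -6.25451732e+01,  4.93465690e-02, -3.91606164e+01,
        1.62673707e-02,  9.86377301e-03, -2.16138011e-05]), 'position': array([0.19223513, 0.59431316, 0.23054215]), 'ee_rot': array([ 1.55772833e-01,  9.87792666e-01, -6.84114008e-04, -7.77580762e-05]), 'ft_force': array([-0.53623541,  0.27371648,  0.2606045 ]), 'torque': array([-0.01588414, -0.01058479,  0.00439471]), 'grasp_force': 0.0, 'grip_width': 1.0029812193860723}
scene {'mtx': array([[470.25291992,   0.        , 321.25147273],
       [  0.        , 470.25291992, 238.32364739],
       [  0.        ,   0.        ,   1.        ]]), 'extrinsics': array([[-0.43258729,  0.90150153, -0.01277603,  0.21792874],
       [ 0.67819557,  0.31603101, -0.66345698, -0.33225242],
       [-0.59406986, -0.29566771, -0.74810534,  1.30884199],
       [ 0.        ,  0.        ,  0.        ,  1.        ]])}
top {'mtx': array([[583.60664539,   0.        , 326.30754936],
       [  0.        , 583.60664539, 245.15766166],
       [  0.        ,   0.        ,   1.        ]]), 'extrinsics': array([[-0.016546  , -0.99981827, -0.00946843,  0.06618111],
       [-0.99498248,  0.01739901, -0.09852478,  0.56329936],
       [ 0.09867161,  0.00779073, -0.99508955,  1.05375451],
       [ 0.        ,  0.        ,  0.        ,  1.        ]])}
```

View pics/scene0.png

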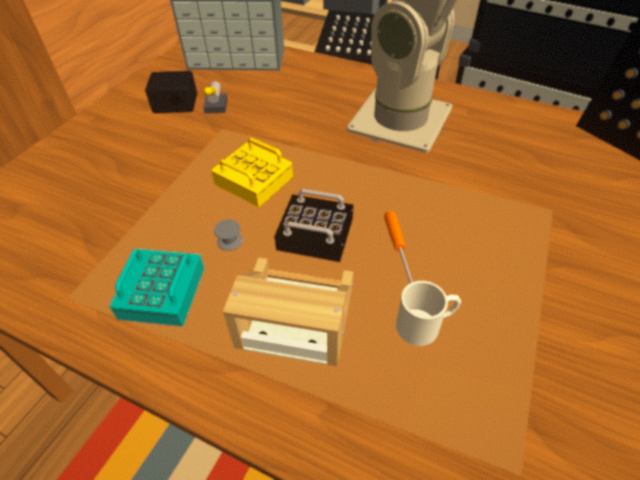

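View pics/top0.png

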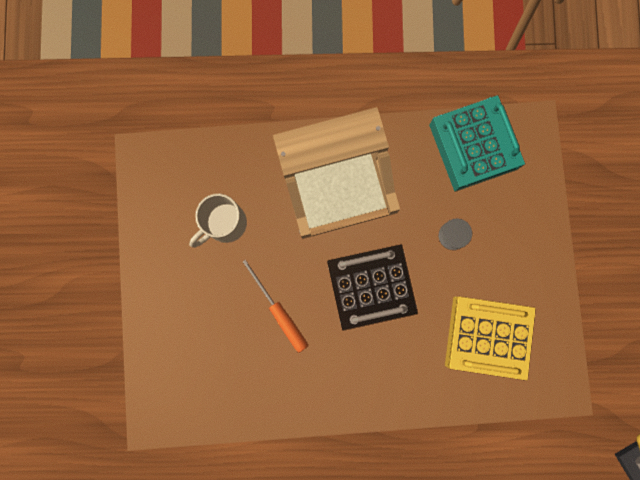

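The candidates for the stage box are black, top (372,288); yellow, top (492,338); turquoise, top (477,142). The black one lies in front of the bay's sill at (350,222) and fits the description. I'll confirm it in a crop.

```bash
cat > h.py <<'E'
from workcell import *
import cv2,numpy as np
from scipy.spatial.transform import Rotation as R
def ray(n,u,v,z):
    p=camera_params(n);E=p["extrinsics"];K=p["mtx"]
    d=E[:3,:3].T@np.linalg.solve(K,[u,v,1.]);c=-E[:3,:3].T@E[:3,3]
    return c+d*(z-c[2])/d[2]
def pix(n,P):
    p=camera_params(n);q=p["extrinsics"]@np.append(P,1);q=p["mtx"]@q[:3];return q[:2]/q[2]
E
python3 - <<'E'
from h import *
im=cv2.imread("pics/top0.png")
c=im[100:340,260:430];cv2.imwrite("pics/crop1.png",cv2.resize(c,(424*4//4,600),interpolation=cv2.INTER_CUBIC))
hsv=cv2.cvtColor(im,cv2.COLOR_BGR2HSV)
# black box mask
m=((hsv[...,2]<75)).astype(np.uint8);m[:240]=0;m[340:]=0;m[:,:315]=0;m[:,425:]=0
m=cv2.morphologyEx(m,cv2.MORPH_CLOSE,np.ones((15,15)))
k,l,s,_=cv2.connectedComponentsWithStats(m);i=1+s[1:,4].argmax();ys,xs=np.where(l==i)
r=cv2.minAreaRect(np.c_[xs,ys].astype(np.float32));print(r,s[i]);b=cv2.boxPoints(r)
for q in b:print(q,ray("top",*q,.046))
# handle bars
g=((hsv[...,1]<60)&(hsv[...,2]>110)).astype(np.uint8);g&=cv2.dilate(m,np.ones((3,3)))
k,l,s,ce=cv2.connectedComponentsWithStats(g)
for i in range(1,k):
    if s[i,4]>60:
        ys,xs=np.where(l==i);r=cv2.minAreaRect(np.c_[xs,ys].astype(np.float32));print("bar",s[i],ce[i],r,ray("top",*ce[i],.074))
# white floor
w=((hsv[...,1]<60)&(hsv[...,2]>150)).astype(np.uint8);w[:140]=0;w[240:]=0;w[:,:285]=0;w[:,400:]=0
k,l,s,ce=cv2.connectedComponentsWithStats(w);i=1+s[1:,4].argmax();ys,xs=np.where(l==i)
r=cv2.minAreaRect(np.c_[xs,ys].astype(np.float32));print("floor",r)
for q in cv2.boxPoints(r):print(q,ray("top",*q,.006))
E
```

```text
((371.92938232421875, 286.6823425292969), (71.3701171875, 77.01031494140625), 77.47119140625) [ 328  245   90   85 5469]
[326.59998 260.19998] [0.53508018 0.05637063 0.046     ]
[401.77643 243.49411] [ 0.56321297 -0.08103948  0.046     ]
[417.2588 313.1647] [ 0.43674356 -0.10517524  0.046     ]
[342.08234 329.87057] [0.409146   0.03063819 0.046     ]
bar [338 251  57  19 181] [363.59668508 259.25414365] ((365.7939453125, 259.54449462890625), (8.031004905700684, 57.06039047241211), 77.82854461669922) [ 0.5335796  -0.00933313  0.074     ]
bar [350 305  55  19 193] [375.22797927 314.64248705] ((377.1628723144531, 313.6959533691406), (8.017390251159668, 56.22531509399414), 76.82744598388672) [ 0.43592799 -0.02748278  0.074     ]
floor ((360.1470947265625, 195.0882568359375), (35.16766357421875, 41.47359085083008), 75.96376037597656)
[335.76474 183.05884] [0.68550383 0.03670885 0.006     ]
[376.00003 173.00003] [ 0.70362573 -0.0406258   0.006     ]
[384.52945 207.11768] [ 0.63731199 -0.05519057  0.006     ]
[344.29416 217.17648] [0.61936796 0.02169901 0.006     ]
```

View pics/crop1.png

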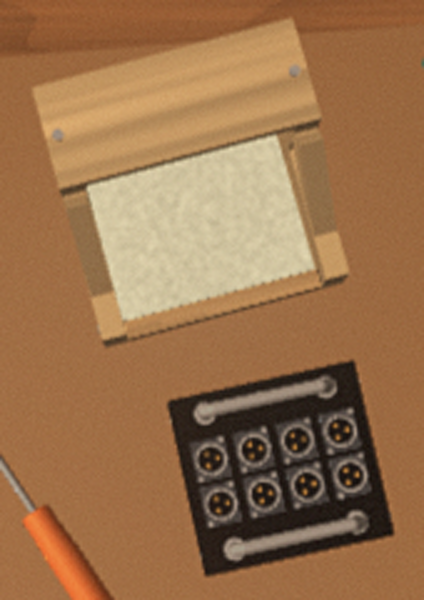

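The crop confirms the black box: eight sockets, two bow handles, top (372,287). Its far handle faces the bay. Now the bay, from a better mask of its floor.

```bash
python3 - <<'E'
from h import *
im=cv2.imread("pics/top0.png")
hsv=cv2.cvtColor(im,cv2.COLOR_BGR2HSV)
print(hsv[190,345],hsv[200,350],hsv[227,330],hsv[150,330],hsv[228,303],hsv[190,297],hsv[180,383])
w=((hsv[...,1]<85)&(hsv[...,2]>130)).astype(np.uint8);w[:140]=0;w[240:]=0;w[:,:285]=0;w[:,400:]=0
w=cv2.medianBlur(cv2.morphologyEx(w,cv2.MORPH_CLOSE,np.ones((5,5))),5)
k,l,s,ce=cv2.connectedComponentsWithStats(w);i=1+s[1:,4].argmax();w=(l==i).astype(np.uint8);print(s[i])
c=cv2.findContours(w,0,1)[0][0];a=cv2.approxPolyDP(c,6,True)[:,0];print("poly",a)
# side edges per row, front edge per column
def line(n,pts,z):
    P=np.array([ray(n,u,v,z)[:2] for u,v in pts]);v=cv2.fitLine(P.astype(np.float32),cv2.DIST_HUBER,0,1e-4,1e-4).ravel();return v
rows=range(178,206)
L=[(np.where(w[r])[0].min()-.5,r) for r in rows];Rr=[(np.where(w[r])[0].max()+.5,r) for r in rows]
F=[(c,np.where(w[:,c])[0].max()+.5) for c in range(316,380)]
for nm,p,z in(("L",L,.006),("R",Rr,.006),("F",F,.016)):
    v=line("top",p,z);print(nm,v,np.degrees(np.arctan2(v[1],v[0])))
# sill front bottom edge (z=0): strongest gradient along column below front edge
E
```

```text
[ 22  60 201] [ 22  63 208] [ 14 143 182] [ 16 123 195] [ 16 129 198] [ 16 131 144] [ 16 127 148]
[ 295  154   91   74 4481]
poly [[369 154]
 [295 175]
 [310 227]
 [384 207]]
L [0.9701619  0.24245808 0.67045987 0.10755891] 14.031663
R [ 0.9676215   0.25240564  0.66756725 -0.04986628] 14.619911
F [ 0.24743302 -0.968905    0.6169397   0.01590361] -75.67433
```

```bash
cat >> h.py <<'E'
O=np.array([.6035,.0120,0]);BY=.2505
d=np.array([np.cos(BY),np.sin(BY),0]);n=np.array([-np.sin(BY),np.cos(BY),0])
def bay(p): q=np.asarray(p)-O;return np.array([q@d,q@n,q[2]])
def world(x,y,z): return O+d*x+n*y+[0,0,z]
def rot(yaw,pitch): # tool y along yaw; pitch deg leans the gripper back towards the robot
    dd=np.array([np.cos(yaw),np.sin(yaw),0]);nn=np.array([-np.sin(yaw),np.cos(yaw),0])
    return R.from_rotvec(-np.radians(pitch)*nn)*R.from_matrix(np.c_[nn,dd,[0,0,-1]])
def plan(bar,yaw,pitch,dep=.013):
    """fractions to bring the point dep behind the TCP to bar (world)"""
    o=get_obs();Rt=rot(yaw,pitch);t=np.asarray(bar)+Rt.apply([0,0,dep])
    print("tcp",t.round(4),"shift",((t-o["position"])/.6).round(4),"turn",((Rt*R.from_quat(o["ee_rot"]).inv()).as_rotvec()/np.pi).round(4))
def st(dep=.013,yaw=BY):
    o=get_obs();r=R.from_quat(o["ee_rot"]);g=o["position"]-r.apply([0,0,dep])
    f=o["ft_force"];print("t",round(o["clock"],2),"bar bay mm",(bay(g)*1e3).round(1),"F bay",np.round([f@d,f@n,f[2]],1),"w",round(o["grip_width"]*85,1),"gf",round(o["grasp_force"],1),"yaw",np.arctan2(*r.as_matrix()[[1,0],1]).round(3),"zax",r.as_matrix()[:,2].round(3))
E
python3 - <<'E'
from h import *
st()
for q in((365.8,259.5),(377.2,313.7)):print(ray("top",*q,.074))
plan([.534,-.0138,.135],.2,20)
E
```

```text
t 0.1 bar bay mm [-254.   666.1  243.6] F bay [-0.1 -0.2  0.5] w 84.8 gf 0.0 yaw 1.258 zax [-0.    -0.001 -1.   ]
[ 0.53307639 -0.01321888  0.074     ]
[ 0.43751192 -0.03097734  0.074     ]
tcp [ 0.5384 -0.0129  0.1228] shift [ 0.5768 -1.0121 -0.1797] turn [ 0.0778 -0.0871 -0.3332]
```

Emit:
step_arm(commands=[26,0.05,-0.1,0,0.008,-0.009,-0.033,26,0.1,-0.2,0,0.016,-0.017,-0.067,26,0.17,-0.3,0,0.023,-0.026,-0.1,26,0.23,-0.4,0,0.031,-0.035,-0.133,26,0.3,-0.5,0,0.039,-0.044,-0.167,26,0.36,-0.6,0,0.047,-0.052,-0.2,26,0.42,-0.7,0,0.054,-0.061,-0.233,26,0.48,-0.8,0,0.062,-0.07,-0.267,26,0.54,-0.9,-0.03,0.07,-0.078,-0.3,26,0.577,-0.98,-0.08,0.078,-0.087,-0.333], squeeze=60)

```text
clock: 1.35
position: [0.5104, 0.059, 0.2039]
ee_rot: [0.624, 0.761, 0.136, 0.111]
ft_force: [1.2, 1.5, -0.5]
grip_width: 0.307
grasp_force: 0.0
```

```bash
python3 - <<'E'
from h import *
st()
plan([.5335,-.0137,.135],.2,20);plan([.5335,-.0137,.075],.2,20)
E
```

```text
t 1.35 bar bay mm [-83.   68.8 216.1] F bay [ 1.5  1.2 -0.5] w 26.1 gf 0.0 yaw 0.196 zax [ 0.339  0.069 -0.938]
tcp [ 0.5379 -0.0128  0.1228] shift [ 0.0457 -0.1196 -0.1352] turn [-0.0008  0.0013  0.001 ]
tcp [ 0.5379 -0.0128  0.0628] shift [ 0.0457 -0.1196 -0.2352] turn [-0.0008  0.0013  0.001 ]
```

Emit:
step_arm(commands=[26,0.01,-0.03,0,0,0,0,26,0.02,-0.06,0,0,0,0,26,0.04,-0.1,0,0,0,0,26,0.046,-0.12,-0.03,0,0,0,26,0.046,-0.12,-0.06,0,0,0,26,0.046,-0.12,-0.09,0,0,0,26,0.046,-0.12,-0.1,0,0,0,26,0.046,-0.12,-0.1,0,0,0,26,0.046,-0.12,-0.1,0,0,0,26,0.046,-0.12,-0.1,0,0,0])

```text
clock: 2.6
position: [0.5372, -0.0109, 0.1441]
ee_rot: [0.623, 0.762, 0.136, 0.11]
ft_force: [-1.0, 0.8, -1.1]
grip_width: 0.304
grasp_force: 0.0
```

```bash
python3 - <<'E'
from h import *
st()
plan([.5335,-.0137,.11],.2,20);plan([.5335,-.0137,.075],.2,20)
E
```

```text
t 2.6 bar bay mm [-74.4  -5.6 156.3] F bay [-0.7  1.  -1.1] w 25.8 gf 0.0 yaw 0.2 zax [ 0.337  0.069 -0.939]
tcp [ 0.5379 -0.0128  0.0978] shift [ 0.0011 -0.0031 -0.0772] turn [-0.0004  0.0007 -0.0002]
tcp [ 0.5379 -0.0128  0.0628] shift [ 0.0011 -0.0031 -0.1355] turn [-0.0004  0.0007 -0.0002]
```

Emit:
step_arm(commands=[26,0.001,-0.003,-0.03,0,0,0,26,0.001,-0.003,-0.06,0,0,0,26,0.001,-0.003,-0.08,0,0,0,26,0.001,-0.003,-0.09,0,0,0,26,0.001,-0.003,-0.1,0,0,0,26,0.001,-0.003,-0.11,0,0,0,26,0.001,-0.003,-0.12,0,0,0,26,0.001,-0.003,-0.13,0,0,0,26,0.001,-0.003,-0.135,0,0,0,26,0.001,-0.003,-0.135,0,0,0])

```text
clock: 3.85
position: [0.5373, -0.0129, 0.0622]
ee_rot: [0.623, 0.762, 0.135, 0.11]
ft_force: [0.1, -0.9, 0.3]
grip_width: 0.308
grasp_force: 0.0
```

```bash
python3 - <<'E'
from h import *
st()
im=camera("scene")[:,:,::-1][140:360,200:400];cv2.imwrite("pics/g1.png",cv2.resize(im,(545,600),interpolation=cv2.INTER_CUBIC))
E
```

```text
t 3.85 bar bay mm [-74.7  -7.5  74.4] F bay [-0.1 -0.9  0.3] w 26.1 gf 0.0 yaw 0.2 zax [ 0.336  0.069 -0.939]
```

View pics/g1.png

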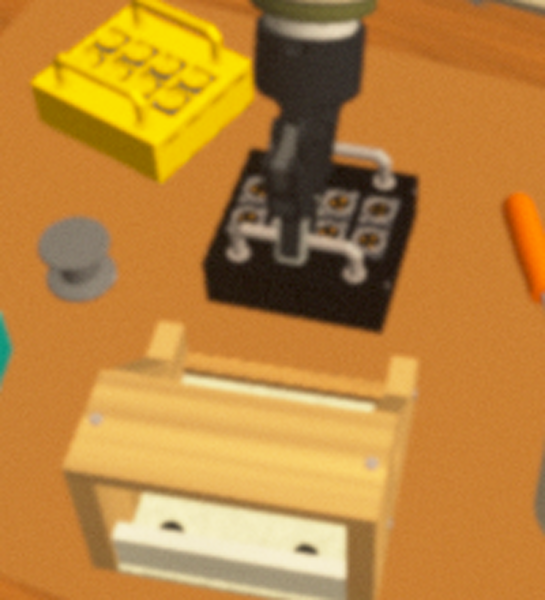

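The fingers straddle the middle of the far bar (full image about 307,228), so I close.

Emit:
step_arm(commands=[4,0,0,0,0,0,0,4,0,0,0,0,0,0,4,0,0,0,0,0,0,4,0,0,0,0,0,0,4,0,0,0,0,0,0,4,0,0,0,0,0,0,4,0,0,0.005,0,0,0,4,0,0,0.01,0,0,0,4,0,0,0.015,0,0,0,4,0,0,0.015,0,0,0], squeeze=50)

```text
clock: 5.15
position: [0.5367, -0.0128, 0.071]
ee_rot: [0.623, 0.763, 0.135, 0.11]
ft_force: [-0.7, 0.1, -6.9]
grip_width: 0.094
grasp_force: 48.6
```

```bash
python3 - <<'E'
from h import *
st()
E
```

```text
t 5.15 bar bay mm [-75.3  -7.3  83.2] F bay [-0.6  0.3 -6.9] w 8.0 gf 48.6 yaw 0.2 zax [ 0.335  0.069 -0.94 ]
```

Emit:
step_arm(commands=[4,0,0,0.006,0,0,0,4,0,0,0.012,0,0,0,4,0,0,0.018,0,0,0,4,0,0,0.023,0,0,0,4,-0.001,0.003,0.023,0,0,0.004,4,-0.001,0.006,0.023,0,0,0.008,4,-0.002,0.009,0.023,0,0,0.012,4,-0.003,0.012,0.023,0,0,0.016,4,-0.003,0.012,0.023,0,0,0.016,4,-0.003,0.012,0.023,0,0,0.016])

```text
clock: 6.4
position: [0.5356, -0.0057, 0.0852]
ee_rot: [0.604, 0.778, 0.138, 0.107]
ft_force: [0.1, -0.3, -8.3]
grip_width: 0.098
grasp_force: 48.6
```

```bash
python3 - <<'E'
from h import *
st()
im=camera("top")[:,:,::-1];cv2.imwrite("pics/t2f.png",im)
cv2.imwrite("pics/t2.png",cv2.resize(im[100:340,260:430],None,fx=2.5,fy=2.5,interpolation=cv2.INTER_CUBIC))
E
```

```text
t 6.4 bar bay mm [-74.6  -0.3  97.4] F bay [-0.  -0.3 -8.3] w 8.3 gf 48.6 yaw 0.251 zax [ 0.332  0.086 -0.939]
```

View pics/t2.png

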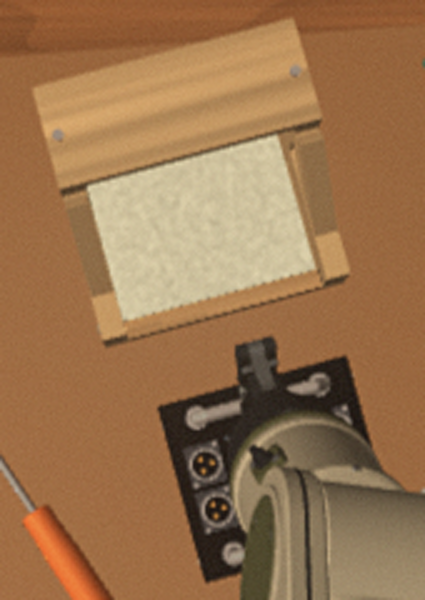

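The force of 8.3 N suggests pad friction is resisting the pivot, so I'll ease the grip to let the near edge bear on the bench.

Emit:
step_arm(commands=[4,0,0,0,0,0,0,4,0,0,0,0,0,0,4,0,0,0,0,0,0,4,0,0,0,0,0,0,4,0,0,0,0,0,0,4,0,0,0,0,0,0,4,0,0,0,0,0,0,4,0,0,0,0,0,0,4,0,0,0,0,0,0,4,0,0,0,0,0,0], squeeze=22)

```text
clock: 7.7
position: [0.5357, -0.0056, 0.0852]
ee_rot: [0.604, 0.778, 0.138, 0.107]
ft_force: [0.7, 0.0, -8.1]
grip_width: 0.096
grasp_force: 48.6
```

```bash
python3 - <<'E'
from h import *
st()
im=camera("scene")[:,:,::-1];cv2.imwrite("pics/s2f.png",im)
cv2.imwrite("pics/s2.png",cv2.resize(im[170:290,240:400],None,fx=4,fy=4,interpolation=cv2.INTER_CUBIC))
E
```

```text
t 7.7 bar bay mm [-74.6  -0.3  97.4] F bay [ 0.7 -0.1 -8.1] w 8.1 gf 48.6 yaw 0.251 zax [ 0.332  0.086 -0.939]
```

View pics/s2.png

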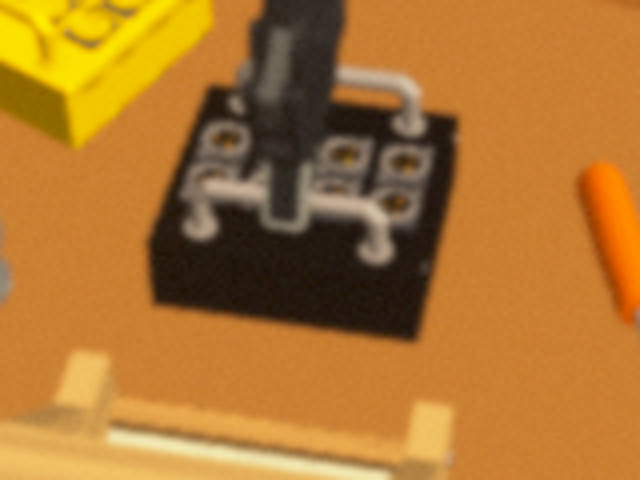

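```bash
python3 - <<'E'
from h import *
def pts(th):
    th=np.radians(th);c,s=np.cos(th),np.sin(th)
    f=lambda a,h:np.array([-74.6+c*a-s*h,97.4+s*a+c*h])
    for nm,a,h,y in(("farL bot",15,-74,70),("farR bot",15,-74,-70),("nearR lid",-115,-28,-70),("farR lid",15,-28,-70),("nearedge",-115,-74,0)):
        q=f(a,h);print(th.round(2),nm,q.round(0),pix("scene",world(q[0]/1e3,y/1e3,q[1]/1e3)).round(1))
for t in(0,6,11.7):pts(t)
E
```

```text
0.0 farL bot [-60.  23.] [344.7 253.6]
0.0 farR bot [-60.  23.] [278.2 244. ]
0.0 nearR lid [-190.   69.] [291.6 186. ]
0.0 farR lid [-60.  69.] [276.3 229. ]
0.0 nearedge [-190.   23.] [323.2 205.2]
0.1 farL bot [-52.  25.] [344.1 255.8]
0.1 farR bot [-52.  25.] [277.1 246.1]
0.1 nearR lid [-186.   58.] [291.6 191.1]
0.1 farR lid [-57.  71.] [275.8 229.4]
0.1 nearedge [-181.   12.] [322.6 211.5]
0.2 farL bot [-45.  28.] [343.5 257.7]
0.2 farR bot [-45.  28.] [276.1 247.9]
0.2 nearR lid [-182.   47.] [291.4 196.1]
0.2 farR lid [-54.  73.] [275.4 229.7]
0.2 nearedge [-172.    2.] [321.8 217.5]
```

Emit:
step_arm(commands=[6,0,0,0,0,0,0,6,0,0,0,0,0,0,6,0,0,0,0,0,0,6,0,0,0,0,0,0,6,0,0,0,0,0,0,6,0,0,0,0,0,0,6,0,0,0,0,0,0,6,0,0,0,0,0,0,6,0,0,0,0,0,0,6,0,0,0,0,0,0], squeeze=22)

```text
clock: 9.0
position: [0.5356, -0.0056, 0.0852]
ee_rot: [0.604, 0.778, 0.138, 0.107]
ft_force: [-0.5, -0.5, -7.3]
grip_width: 0.095
grasp_force: 48.6
```

Corner positions say the tilt is only about 6° with the near edge some 12 mm up, so the grip is stiff. I pitch the tool to set the near edge down on the bench, then advance a little.

Emit:
step_arm(commands=[4,0,0,0,0.002,-0.01,0,4,0.001,0,0,0.005,-0.019,0,4,0.002,0,0.001,0.007,-0.028,0,4,0.0025,0,0.001,0.0096,-0.0377,0,4,0.01,0.002,0.001,0.0096,-0.0377,0,4,0.02,0.005,0.001,0.0096,-0.0377,0,4,0.03,0.0075,0.001,0.0096,-0.0377,0,4,0.04,0.01,0.001,0.0096,-0.0377,0,4,0.05,0.0125,0.001,0.0096,-0.0377,0,4,0.05,0.0125,0.001,0.0096,-0.0377,0])

```text
clock: 10.25
position: [0.5664, 0.002, 0.086]
ee_rot: [0.596, 0.768, 0.185, 0.144]
ft_force: [0.6, -0.0, -6.4]
grip_width: 0.094
grasp_force: 48.5
```

```bash
cat >> h.py <<'E'
def tilt(n_scene_png=None,bar=None):
    pass
E
python3 - <<'E'
from h import *
st()
im=camera("scene")[:,:,::-1];cv2.imwrite("pics/s3f.png",im)
o=get_obs();r=R.from_quat(o["ee_rot"]);b=bay(o["position"]-r.apply([0,0,.013]))*1e3
# dark-pixel extents along the columns near the near-left lid edge and far bottom
hsv=cv2.cvtColor(im,cv2.COLOR_BGR2HSV);m=(hsv[...,2]<70)
def f(a,h,y,t):
    c,s=np.cos(np.radians(t)),np.sin(np.radians(t));return pix("scene",world((b[0]+c*a-s*h)/1e3,y/1e3,(b[2]+s*a+c*h)/1e3))
for t in(3,6,9,12):print(t,"nearLlid",f(-115,-28,70,t).round(1),"nearRlid",f(-115,-28,-70,t).round(1),"farRbot",f(15,-74,-70,t).round(1),"farLbot",f(15,-74,70,t).round(1),"nearR-lid at y-60",f(-115,-28,-60,t).round(1))
u=int(f(15,-74,-60,9)[0]);print("far bottom col",u,np.where(m[:,u])[0].max(),[f(15,-74,-60,t)[1].round(1) for t in(3,6,9,12)])
u=int(f(-115,-28,60,9)[0]);c=np.where(m[150:260,u])[0];print("near lid col",u,c.min()+150,[f(-115,-28,60,t)[1].round(1) for t in(3,6,9,12)])
E
```

```text
t 10.25 bar bay mm [-44.4  -0.5  97.6] F bay [ 0.6 -0.2 -6.4] w 8.0 gf 48.5 yaw 0.251 zax [ 0.441  0.113 -0.89 ]
3 nearLlid [352.7 206.1] nearRlid [288.3 197.8] farRbot [273.9 256. ] farLbot [341.9 266.1] nearR-lid at y-60 [292.8 198.3]
6 nearLlid [352.5 208.7] nearRlid [288.3 200.4] farRbot [273.3 257.1] farLbot [341.6 267.3] nearR-lid at y-60 [292.8 200.9]
9 nearLlid [352.2 211.4] nearRlid [288.2 203. ] farRbot [272.8 258.1] farLbot [341.3 268.3] nearR-lid at y-60 [292.7 203.6]
12 nearLlid [352.  214.1] nearRlid [288.1 205.7] farRbot [272.2 259.1] farLbot [341.  269.3] nearR-lid at y-60 [292.6 206.3]
far bottom col 277 258 [np.float64(256.7), np.float64(257.8), np.float64(258.8), np.float64(259.8)]
near lid col 347 216 [np.float64(205.5), np.float64(208.1), np.float64(210.8), np.float64(213.5)]
```

Emit:
step_arm(commands=[4,0.01,0.0025,0,0,0,0,4,0.02,0.005,0,0,0,0,4,0.03,0.0075,0,0,0,0,4,0.04,0.01,0,0,0,0,4,0.05,0.0125,0,0,0,0,4,0.058,0.0148,0,0,0,0,4,0.058,0.0148,-0.003,-0.001,0.004,0,4,0.058,0.0148,-0.006,-0.002,0.008,0,4,0.058,0.0148,-0.009,-0.003,0.012,0,4,0.058,0.0148,-0.011,-0.004,0.016,0])

```text
clock: 11.55
position: [0.6007, 0.0108, 0.0794]
ee_rot: [0.6, 0.773, 0.165, 0.128]
ft_force: [-0.3, 1.2, 0.8]
grip_width: 0.096
grasp_force: 49.2
```

```bash
python3 - <<'E'
from h import *
st()
im=camera("scene")[:,:,::-1];cv2.imwrite("pics/s4f.png",im)
cv2.imwrite("pics/s4.png",cv2.resize(im[170:350,220:380],None,fx=3.3,fy=3.3,interpolation=cv2.INTER_CUBIC))
E
```

```text
t 11.55 bar bay mm [-8.3 -0.5 91.3] F bay [-0.   1.3  0.8] w 8.1 gf 49.2 yaw 0.251 zax [ 0.395  0.102 -0.913]
```

View pics/s4.png

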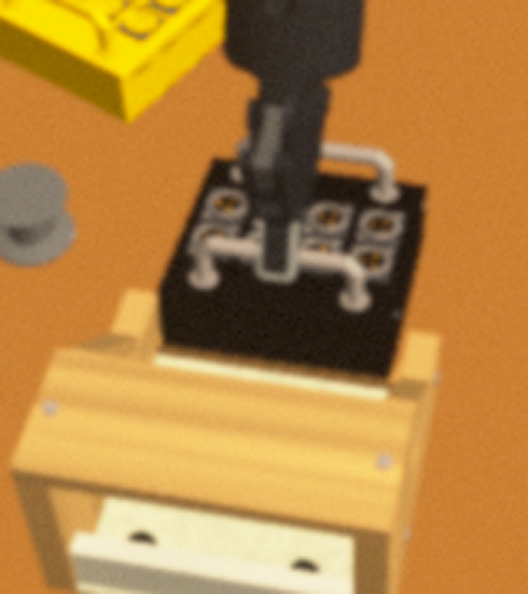

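Tool force is about 0: the far edge rests on the sill and the near edge on the bench, between the cheeks. This is a stable moment to regrip lightly so that the bar can pivot.

Emit:
step_arm(commands=[20,0,0,0,0,0,0,20,0,0,0,0,0,0,20,0,0,0,0,0,0,20,0,0,0.003,0,0,0,20,0,0,0.003,0,0,0,4,0,0,0.003,0,0,0,4,0,0,0.003,0,0,0,4,0,0,0.003,0,0,0,4,0,0,0.003,0,0,0,4,0,0,0.003,0,0,0], squeeze=20)

```text
clock: 12.85
position: [0.6004, 0.0108, 0.081]
ee_rot: [0.6, 0.773, 0.165, 0.128]
ft_force: [-3.2, -0.1, 3.8]
grip_width: 0.108
grasp_force: 21.0
```

```bash
python3 - <<'E'
from h import *
st(.011)
E
```

```text
t 12.85 bar bay mm [-7.8 -0.4 91.1] F bay [-3.1  0.7  3.8] w 9.1 gf 21.0 yaw 0.251 zax [ 0.395  0.102 -0.913]
```

Emit:
step_arm(commands=[4,0.001,0,0.003,0,0,0,4,0.006,0.0015,0.004,0,0,0,4,0.012,0.003,0.005,0,0,0,4,0.018,0.0046,0.006,0,0,0,4,0.024,0.006,0.007,0,0,0,4,0.03,0.0077,0.0085,0,0,0,4,0.036,0.0092,0.0095,0,0,0,4,0.042,0.0108,0.011,0,0,0,4,0.047,0.012,0.0125,0,0,0,4,0.047,0.012,0.0125,0,0,0])

```text
clock: 14.1
position: [0.6292, 0.0181, 0.0889]
ee_rot: [0.599, 0.773, 0.166, 0.128]
ft_force: [0.4, 1.3, -5.1]
grip_width: 0.106
grasp_force: 19.9
```

```bash
python3 - <<'E'
from h import *
st(.011)
E
```

```text
t 14.1 bar bay mm [21.9 -0.5 98.9] F bay [ 0.7  1.2 -5.1] w 9.0 gf 19.9 yaw 0.251 zax [ 0.396  0.102 -0.912]
```

Emit:
step_arm(commands=[4,0.006,0.0015,-0.001,0,0,0,4,0.012,0.003,-0.002,0,0,0,4,0.018,0.0046,-0.003,0,0,0,4,0.024,0.006,-0.005,0,0,0,4,0.03,0.0077,-0.0065,0,0,0,4,0.036,0.0092,-0.008,0,0,0,4,0.042,0.0108,-0.0095,0,0,0,4,0.048,0.0124,-0.0115,0,0,0,4,0.048,0.0124,-0.0115,0,0,0,4,0.048,0.0124,-0.0115,0,0,0])

```text
clock: 15.35
position: [0.6578, 0.0255, 0.082]
ee_rot: [0.599, 0.773, 0.166, 0.128]
ft_force: [-2.0, 0.0, 0.6]
grip_width: 0.105
grasp_force: 20.2
```

```bash
python3 - <<'E'
from h import *
st(.011)
im=camera("top")[:,:,::-1];cv2.imwrite("pics/t5f.png",im)
cv2.imwrite("pics/t5.png",cv2.resize(im[100:310,260:430],None,fx=2.8,fy=2.8,interpolation=cv2.INTER_CUBIC))
E
```

```text
t 15.35 bar bay mm [51.4 -0.3 92. ] F bay [-1.9  0.5  0.6] w 8.9 gf 20.2 yaw 0.251 zax [ 0.396  0.102 -0.912]
```

View pics/t5.png

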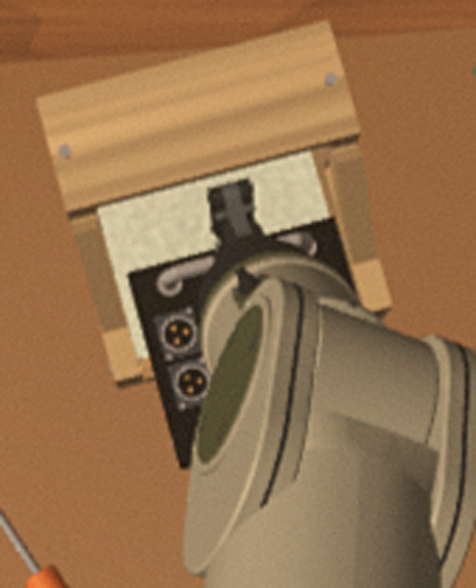

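The box lies about 2 mm right of centre, with its yaw matching the bay. I advance on, rolling the far edge down toward the floor.

Emit:
step_arm(commands=[4,0.005,0.002,-0.001,0,0,0,4,0.01,0.004,-0.003,0,0,0,4,0.015,0.006,-0.005,0,0,0,4,0.02,0.0075,-0.007,0,0,0,4,0.025,0.009,-0.009,0,0,0,4,0.03,0.01,-0.011,0,0,0,4,0.035,0.0115,-0.0125,0,0,0,4,0.039,0.0126,-0.014,0,0,0,4,0.039,0.0126,-0.014,0,0,0,4,0.039,0.0126,-0.014,0,0,0])

```text
clock: 16.65
position: [0.682, 0.0331, 0.0743]
ee_rot: [0.599, 0.772, 0.166, 0.129]
ft_force: [0.3, 0.4, 4.5]
grip_width: 0.108
grasp_force: 20.3
```

```bash
python3 - <<'E'
from h import *
st(.011)
E
```

```text
t 16.65 bar bay mm [76.8  0.9 84.3] F bay [0.4 0.4 4.5] w 9.2 gf 20.3 yaw 0.251 zax [ 0.398  0.102 -0.912]
```

Emit:
step_arm(commands=[4,0.001,0.0003,0,0,0,0,4,0.002,0.0006,-0.0005,0,0,0,4,0.003,0.0009,-0.001,0,0,0,4,0.004,0.0011,-0.0015,0,0,0,4,0.005,0.0013,-0.002,0,0,0,4,0.005,0.0013,-0.002,0,0,0,4,0.005,0.0013,-0.002,0,0,0,4,0.005,0.0013,-0.002,0,0,0,4,0.005,0.0013,-0.002,0,0,0,4,0.005,0.0013,-0.002,0,0,0])

```text
clock: 17.9
position: [0.6853, 0.0338, 0.074]
ee_rot: [0.599, 0.772, 0.167, 0.129]
ft_force: [-5.6, -0.9, 15.4]
grip_width: 0.103
grasp_force: 21.6
```

```bash
python3 - <<'E'
from h import *
st(.011)
im=camera("scene")[:,:,::-1];cv2.imwrite("pics/s6f.png",im)
cv2.imwrite("pics/s6.png",cv2.resize(im[170:370,210:370],None,fx=3,fy=3,interpolation=cv2.INTER_CUBIC))
E
```

```text
t 17.9 bar bay mm [80.1  0.9 84. ] F bay [-5.7  0.5 15.4] w 8.7 gf 21.6 yaw 0.25 zax [ 0.399  0.103 -0.911]
```

View pics/s6.png

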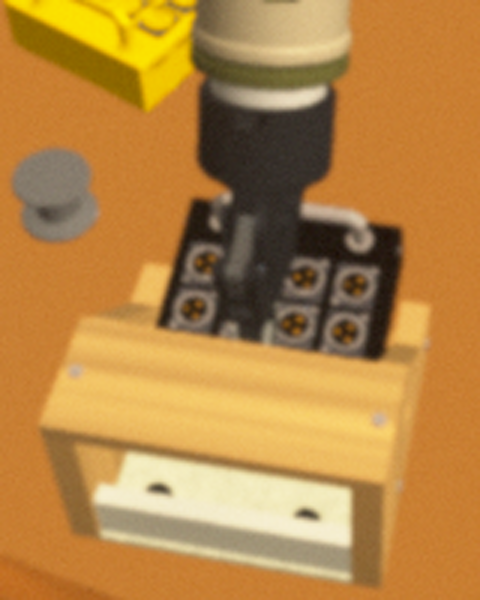

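The 15 N upward force shows the far edge is down on the floor. I relieve it, open a little and withdraw along the tool axis.

Emit:
step_arm(commands=[4,0,0,0.002,0,0,0,4,0,0,0.002,0,0,0,19,0,0,0.002,0,0,0,19,0,0,0.002,0,0,0,19,0,0,0.002,0,0,0,19,-0.006,-0.0015,0.014,0,0,0,19,-0.015,-0.004,0.035,0,0,0,19,-0.03,-0.008,0.07,0,0,0,19,-0.045,-0.012,0.105,0,0,0,19,-0.06,-0.016,0.14,0,0,0])

```text
clock: 19.2
position: [0.6474, 0.0237, 0.1575]
ee_rot: [0.6, 0.772, 0.166, 0.128]
ft_force: [1.4, 0.4, -0.0]
grip_width: 0.22
grasp_force: 0.0
```

```bash
python3 - <<'E'
from h import *
st(.011)
im=camera("scene")[:,:,::-1];cv2.imwrite("pics/s7f.png",im)
cv2.imwrite("pics/s7.png",cv2.resize(im[150:350,210:410],None,fx=3,fy=3,interpolation=cv2.INTER_CUBIC))
im=camera("top")[:,:,::-1];cv2.imwrite("pics/t7f.png",im)
# expected near bar pixels, box tilted by -8.6 deg (far edge down on floor)
for x,z in((-22,96),(-18,94)):
  for y in(-40,0,40):print(x,y,z,pix("scene",world(x/1e3,y/1e3,z/1e3)).round(1))
E
```

```text
t 19.2 bar bay mm [ 40.9   0.5 167.6] F bay [ 1.5  0.1 -0. ] w 18.7 gf 0.0 yaw 0.25 zax [ 0.396  0.102 -0.912]
-22 -40 96 [285.3 235.9]
-22 0 96 [305.8 238.8]
-22 40 96 [326.6 241.8]
-18 -40 94 [284.8 238.2]
-18 0 94 [305.4 241.1]
-18 40 94 [326.2 244.1]
```

View pics/s7.png

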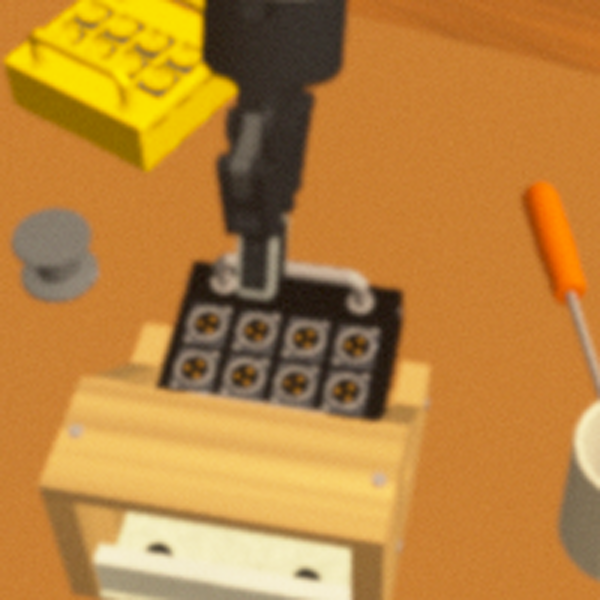

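The box rests far edge down on the bay floor. The near bar is at full-image (285,237)–(330,245), as predicted for tilt −8.6°. Next I go to the near bar.

```bash
python3 - <<'E'
from h import *
im=cv2.imread("pics/t7f.png");hsv=cv2.cvtColor(im,cv2.COLOR_BGR2HSV)
p=pix("top",world(-.0185,.001,.0965));print(p)
plan(world(-.0185,.001,.160),BY,5,.012);plan(world(-.0185,.001,.0975),BY,5,.012)
E
```

```text
[353.4327205  228.80536906]
tcp [0.5863 0.0086 0.148 ] shift [-0.1036 -0.0249 -0.0187] turn [-0.0271  0.1041  0.0003]
tcp [0.5863 0.0086 0.0855] shift [-0.1036 -0.0249 -0.1229] turn [-0.0271  0.1041  0.0003]
```

Emit:
step_arm(commands=[28,-0.02,-0.005,0,-0.005,0.02,0,28,-0.05,-0.012,0,-0.01,0.04,0,28,-0.08,-0.019,-0.005,-0.016,0.062,0,28,-0.1036,-0.025,-0.01,-0.022,0.083,0,28,-0.1036,-0.025,-0.018,-0.027,0.104,0,28,-0.1036,-0.025,-0.018,-0.027,0.104,0,28,-0.1036,-0.025,-0.018,-0.027,0.104,0,28,-0.1036,-0.025,-0.018,-0.027,0.104,0,28,-0.1036,-0.025,-0.018,-0.027,0.104,0,28,-0.1036,-0.025,-0.018,-0.027,0.104,0])

```text
clock: 20.55
position: [0.5856, 0.0092, 0.1454]
ee_rot: [0.613, 0.789, 0.033, 0.026]
ft_force: [-0.3, 1.0, -0.4]
grip_width: 0.328
grasp_force: 0.0
```

```bash
python3 - <<'E'
from h import *
st(.012)
plan(world(-.0185,.001,.0975),BY,5,.012)
im=camera("scene")[:,:,::-1];cv2.imwrite("pics/s8.png",cv2.resize(im[150:350,210:410],None,fx=3,fy=3,interpolation=cv2.INTER_CUBIC))
E
```

```text
t 20.55 bar bay mm [-19.    1.7 157.4] F bay [-0.1  1.  -0.4] w 27.9 gf 0.0 yaw 0.251 zax [ 0.081  0.021 -0.996]
tcp [0.5863 0.0086 0.0855] shift [ 0.0012 -0.0009 -0.0998] turn [ 0.0003 -0.0011 -0.0001]
```

View pics/s8.png

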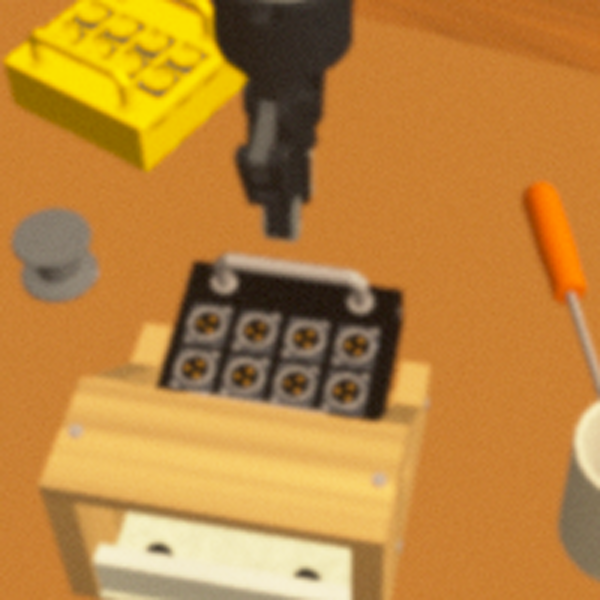

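```bash
python3 - <<'E'
from h import *
print("bar mid",pix("scene",world(-.0188,0,.0965)),"lid near mid",pix("scene",world(-.0378,0,.0719)))
for x in(.12,.137,.15):print("screws",pix("scene",world(x,-.085,.120)),pix("scene",world(x,.085,.120)))
print("bumper tips",pix("scene",world(.150,-.045,.028)),pix("scene",world(.150,.045,.028)))
print("cheek front top inner/outer",[pix("scene",world(0,y,.048)).round(1) for y in(-.094,-.076,.076,.094)])
E
```

```text
bar mid [305.40894482 239.90522547] lid near mid [308.00556593 241.0562099 ]
screws [237.61523543 284.53379615] [337.20069925 300.34158013]
screws [234.42743369 292.72473141] [335.36556733 309.01931368]
screws [231.9282006  299.14641576] [333.92570577 315.82794409]
bumper tips [261.4554794  332.03288586] [311.01840281 340.56624384]
cheek front top inner/outer [array([257.6, 256.7]), array([266.4, 258. ]), array([343. , 269.4]), array([352.3, 270.8])]
```

Correcting the scene view by the bay's own screws and bumpers puts the box about 2 mm left of centre, which is fine. I descend on the near bar and close.

Emit:
step_arm(commands=[28,0.001,0,-0.03,0,0,0,28,0.001,0,-0.06,0,0,0,28,0.001,0,-0.075,0,0,0,28,0.001,0,-0.088,0,0,0,28,0.001,0,-0.098,0,0,0,28,0.001,0,-0.1,0,0,0,4,0.001,0,-0.1,0,0,0,4,0.001,0,-0.1,0,0,0,4,0.001,0,-0.1,0,0,0,4,0.001,0,-0.1,0,0,0], squeeze=40)

```text
clock: 21.85
position: [0.5863, 0.0091, 0.0853]
ee_rot: [0.613, 0.789, 0.033, 0.026]
ft_force: [-0.3, -1.2, -0.1]
grip_width: 0.099
grasp_force: 39.7
```

```bash
python3 - <<'E'
from h import *
st(.012)
E
```

```text
t 21.85 bar bay mm [-18.4   1.5  97.3] F bay [-0.6 -1.1 -0.1] w 8.4 gf 39.7 yaw 0.251 zax [ 0.081  0.02  -0.997]
```

Emit:
step_arm(commands=[4,0,0,0.002,-0.001,0.003,0,4,0,0,0.004,-0.0015,0.006,0,4,0,0,0.006,-0.002,0.009,0,4,0,0,0.007,-0.003,0.011,0,4,0.006,0.0015,0.007,-0.003,0.011,0,4,0.012,0.003,0.007,-0.003,0.011,0,4,0.018,0.0046,0.007,-0.003,0.011,0,4,0.024,0.006,0.007,-0.003,0.011,0,4,0.024,0.006,0.007,-0.003,0.011,0,4,0.024,0.006,0.007,-0.003,0.011,0])

```text
clock: 23.1
position: [0.6009, 0.0129, 0.0894]
ee_rot: [0.613, 0.79, 0.019, 0.015]
ft_force: [0.2, 0.4, -5.1]
grip_width: 0.094
grasp_force: 39.3
```

```bash
python3 - <<'E'
from h import *
st(.012)
E
```

```text
t 23.1 bar bay mm [ -2.9   1.5 101.4] F bay [ 0.3  0.3 -5.1] w 8.0 gf 39.3 yaw 0.251 zax [ 0.047  0.011 -0.999]
```

Emit:
step_arm(commands=[4,0.006,0.0015,0,0,0,0,4,0.012,0.003,0,0,0,0,4,0.018,0.0046,0,0,0,0,4,0.025,0.0064,0,0,0,0,4,0.032,0.0082,0,0,0,0,4,0.039,0.01,0,0,0,0,4,0.046,0.0118,0,0,0,0,4,0.052,0.0133,0,0,0,0,4,0.0565,0.0145,0,0,0,0,4,0.0565,0.0145,0,0,0,0])

```text
clock: 24.35
position: [0.635, 0.0216, 0.0894]
ee_rot: [0.613, 0.79, 0.019, 0.015]
ft_force: [-0.2, 0.1, -5.7]
grip_width: 0.101
grasp_force: 39.3
```

```bash
python3 - <<'E'
from h import *
st(.012)
im=camera("scene")[:,:,::-1];cv2.imwrite("pics/s9f.png",im)
E
```

```text
t 24.35 bar bay mm [ 32.3   1.5 101.3] F bay [-0.2  0.1 -5.7] w 8.6 gf 39.3 yaw 0.251 zax [ 0.047  0.011 -0.999]
```

Emit:
step_arm(commands=[4,0,0,-0.002,0.001,-0.004,0,4,0,0,-0.004,0.002,-0.008,0,4,0.0005,0,-0.006,0.003,-0.012,0,4,0.001,0,-0.008,0.004,-0.016,0,4,0.0014,0.0003,-0.01,0.005,-0.019,0,4,0.0014,0.0003,-0.012,0.0055,-0.0215,0,4,0.0014,0.0003,-0.012,0.0055,-0.0215,0,4,0.0014,0.0003,-0.012,0.0055,-0.0215,0,4,0.0014,0.0003,-0.012,0.0055,-0.0215,0,4,0.0014,0.0003,-0.012,0.0055,-0.0215,0])

```text
clock: 25.65
position: [0.6355, 0.0216, 0.0822]
ee_rot: [0.612, 0.789, 0.046, 0.036]
ft_force: [-1.6, -0.2, -4.1]
grip_width: 0.098
grasp_force: 39.5
```

```bash
python3 - <<'E'
from h import *
st(.012)
E
```

```text
t 25.65 bar bay mm [31.9  1.4 94.1] F bay [-1.6  0.2 -4.1] w 8.4 gf 39.5 yaw 0.251 zax [ 0.113  0.028 -0.993]
```

Emit:
step_arm(commands=[4,0.001,0.0002,0,0,0,0,4,0.002,0.0005,0,0,0,0,4,0.003,0.0008,0,0,0,0,4,0.004,0.001,0,0,0,0,4,0.0048,0.0012,0,0,0,0,4,0.0048,0.0012,0,0,0,0,4,0.0048,0.0012,0,0,0,0,4,0.0048,0.0012,0,0,0,0,4,0.0048,0.0012,0,0,0,0,4,0.0048,0.0012,0,0,0,0])

```text
clock: 26.9
position: [0.6384, 0.0224, 0.0822]
ee_rot: [0.612, 0.789, 0.046, 0.036]
ft_force: [0.3, -0.7, -4.8]
grip_width: 0.098
grasp_force: 39.4
```

```bash
python3 - <<'E'
from h import *
st(.012)
E
```

```text
t 26.9 bar bay mm [34.9  1.4 94.1] F bay [ 0.1 -0.7 -4.8] w 8.3 gf 39.4 yaw 0.251 zax [ 0.114  0.028 -0.993]
```

Emit:
step_arm(commands=[4,0.001,0.0002,0,0,0,0,4,0.002,0.0005,0,0,0,0,4,0.0028,0.0007,0,0,0,0,4,0.0036,0.0009,0,0,0,0,4,0.0036,0.0009,0,0,0,0,4,0.0036,0.0009,0,0,0,0,4,0.0036,0.0009,0,0,0,0,4,0.0036,0.0009,0,0,0,0,4,0.0036,0.0009,0,0,0,0,4,0.0036,0.0009,0,0,0,0])

```text
clock: 28.15
position: [0.6404, 0.0228, 0.0822]
ee_rot: [0.612, 0.789, 0.046, 0.036]
ft_force: [-4.5, -1.8, -1.4]
grip_width: 0.097
grasp_force: 39.8
```

```bash
python3 - <<'E'
from h import *
st(.012)
E
```

```text
t 28.15 bar bay mm [37.   1.3 94.1] F bay [-4.8 -0.6 -1.4] w 8.2 gf 39.8 yaw 0.251 zax [ 0.113  0.028 -0.993]
```

Emit:
step_arm(commands=[4,0.0008,0.0002,0,0,0,0,4,0.0015,0.0004,0,0,0,0,4,0.0022,0.0006,0,0,0,0,4,0.0029,0.0007,0,0,0,0,4,0.0029,0.0007,0,0,0,0,4,0.0029,0.0007,0,0,0,0,4,0.0029,0.0007,0,0,0,0,4,0.0029,0.0007,0,0,0,0,4,0.0029,0.0007,0,0,0,0,4,0.0029,0.0007,0,0,0,0])

```text
clock: 29.4
position: [0.6412, 0.0229, 0.082]
ee_rot: [0.612, 0.789, 0.045, 0.035]
ft_force: [-11.0, -2.6, 2.1]
grip_width: 0.099
grasp_force: 40.4
```

```bash
python3 - <<'E'
from h import *
for _ in range(2):
    st(.012);camera("top")
E
```

```text
t 29.4 bar bay mm [37.9  1.2 94. ] F bay [-11.3   0.2   2.1] w 8.4 gf 40.4 yaw 0.251 zax [ 0.111  0.028 -0.993]
t 29.45 bar bay mm [37.9  1.3 94. ] F bay [-10.4   0.6   2.6] w 8.7 gf 40.4 yaw 0.251 zax [ 0.111  0.028 -0.993]
```

Emit:
step_arm(commands=[4,0.0008,0.0002,0,0,0,0,4,0.0015,0.0004,0,0,0,0,4,0.0022,0.0006,0,0,0,0,4,0.0031,0.0008,0,0,0,0,4,0.0031,0.0008,0,0,0,0,4,0.0031,0.0008,0,0,0,0,4,0.0031,0.0008,0,0,0,0,4,0.0031,0.0008,0,0,0,0,4,0.0031,0.0008,0,0,0,0,4,0.0031,0.0008,0,0,0,0])

```text
clock: 30.75
position: [0.642, 0.023, 0.0819]
ee_rot: [0.612, 0.789, 0.045, 0.035]
ft_force: [-16.0, -1.9, 7.5]
grip_width: 0.095
grasp_force: 41.1
```

```bash
python3 - <<'E'
from h import *
for _ in range(4):
    st(.012);camera("top")
E
```

```text
t 30.75 bar bay mm [38.7  1.1 93.8] F bay [-15.9   2.1   7.5] w 8.0 gf 41.1 yaw 0.25 zax [ 0.109  0.028 -0.994]
t 30.8 bar bay mm [38.7  1.1 93.8] F bay [-16.2   1.2   7. ] w 8.2 gf 41.1 yaw 0.25 zax [ 0.109  0.028 -0.994]
t 30.85 bar bay mm [38.7  1.1 93.8] F bay [-16.1   0.9   7.5] w 8.1 gf 41.1 yaw 0.25 zax [ 0.109  0.028 -0.994]
t 30.9 bar bay mm [38.7  1.2 93.7] F bay [-17.3   1.    7.4] w 8.4 gf 41.1 yaw 0.25 zax [ 0.109  0.028 -0.994]
```

Emit:
step_arm(commands=[4,0.0006,0.0002,0,0,0,0,4,0.0002,0.0001,-0.001,0.0004,-0.0017,0,4,-0.0003,0,-0.002,0.0009,-0.0034,0,4,-0.0008,-0.0002,-0.003,0.0013,-0.0052,0,4,-0.0013,-0.0004,-0.004,0.0018,-0.0069,0,4,-0.0019,-0.0005,-0.005,0.0022,-0.0086,0,4,-0.0019,-0.0005,-0.005,0.0022,-0.0086,0,4,-0.0019,-0.0005,-0.005,0.0022,-0.0086,0,4,-0.0019,-0.0005,-0.005,0.0022,-0.0086,0,4,-0.0019,-0.0005,-0.005,0.0022,-0.0086,0])

```text
clock: 32.2
position: [0.6403, 0.0226, 0.0786]
ee_rot: [0.612, 0.788, 0.055, 0.043]
ft_force: [-18.9, -3.5, 7.8]
grip_width: 0.098
grasp_force: 41.3
```

```bash
python3 - <<'E'
from h import *
for _ in range(4):
    st(.012);camera("top")
E
```

```text
t 32.2 bar bay mm [36.6  1.1 90.5] F bay [-19.2   1.3   7.8] w 8.3 gf 41.3 yaw 0.25 zax [ 0.135  0.035 -0.99 ]
t 32.25 bar bay mm [36.6  1.1 90.5] F bay [-19.5   2.1   7.1] w 8.5 gf 41.3 yaw 0.25 zax [ 0.135  0.035 -0.99 ]
t 32.3 bar bay mm [36.7  1.1 90.5] F bay [-19.1   2.2   8.4] w 8.4 gf 41.3 yaw 0.25 zax [ 0.135  0.035 -0.99 ]
t 32.35 bar bay mm [36.6  1.1 90.5] F bay [-18.2   2.4   7.5] w 8.6 gf 41.3 yaw 0.25 zax [ 0.135  0.035 -0.99 ]
```

Emit:
step_arm(commands=[4,-0.0006,-0.0002,0,0,0,0,4,-0.0012,-0.0003,-0.001,0.0004,-0.0017,0,4,-0.0018,-0.0005,-0.002,0.0009,-0.0034,0,4,-0.0024,-0.0006,-0.003,0.0013,-0.0052,0,4,-0.003,-0.0008,-0.004,0.0018,-0.0069,0,4,-0.0036,-0.0009,-0.005,0.0022,-0.0086,0,4,-0.0036,-0.0009,-0.005,0.0022,-0.0086,0,4,-0.0036,-0.0009,-0.005,0.0022,-0.0086,0,4,-0.0036,-0.0009,-0.005,0.0022,-0.0086,0,4,-0.0036,-0.0009,-0.005,0.0022,-0.0086,0])

```text
clock: 33.65
position: [0.6386, 0.0222, 0.0756]
ee_rot: [0.611, 0.787, 0.066, 0.052]
ft_force: [-17.2, -2.7, 5.9]
grip_width: 0.096
grasp_force: 41.1
```

```bash
python3 - <<'E'
from h import *
for _ in range(4):
    st(.012);camera("top")
E
```

```text
t 33.65 bar bay mm [34.5  1.2 87.4] F bay [-17.3   1.6   5.9] w 8.2 gf 41.1 yaw 0.25 zax [ 0.162  0.042 -0.986]
t 33.7 bar bay mm [34.5  1.2 87.4] F bay [-16.7   1.7   6.6] w 8.1 gf 41.1 yaw 0.25 zax [ 0.162  0.042 -0.986]
t 33.75 bar bay mm [34.5  1.2 87.4] F bay [-16.8   1.3   6.3] w 8.4 gf 41.1 yaw 0.25 zax [ 0.162  0.042 -0.986]
t 33.8 bar bay mm [34.5  1.2 87.4] F bay [-16.4   1.6   6.2] w 8.3 gf 41.1 yaw 0.25 zax [ 0.162  0.042 -0.986]
```

Emit:
step_arm(commands=[4,0.0004,0.0001,0,0,0,0,4,-0.0001,0,-0.001,0.0004,-0.0017,0,4,-0.0006,-0.0002,-0.002,0.0009,-0.0034,0,4,-0.0011,-0.0003,-0.003,0.0013,-0.0052,0,4,-0.0016,-0.0004,-0.004,0.0018,-0.0069,0,4,-0.0021,-0.0005,-0.005,0.0022,-0.0086,0,4,-0.0021,-0.0005,-0.005,0.0022,-0.0086,0,4,-0.0021,-0.0005,-0.005,0.0022,-0.0086,0,4,-0.0021,-0.0005,-0.005,0.0022,-0.0086,0,4,-0.0021,-0.0005,-0.005,0.0022,-0.0086,0])

```text
clock: 35.1
position: [0.637, 0.0217, 0.0723]
ee_rot: [0.61, 0.786, 0.077, 0.06]
ft_force: [-17.7, -3.4, 6.5]
grip_width: 0.099
grasp_force: 41.1
```

```bash
python3 - <<'E'
from h import *
for _ in range(4):
    st(.012);camera("top")
E
```

```text
t 35.1 bar bay mm [32.5  1.1 84.1] F bay [-18.    1.1   6.5] w 8.4 gf 41.1 yaw 0.25 zax [ 0.188  0.048 -0.981]
t 35.15 bar bay mm [32.5  1.1 84.1] F bay [-18.8   1.    6.6] w 8.3 gf 41.1 yaw 0.25 zax [ 0.188  0.048 -0.981]
t 35.2 bar bay mm [32.5  1.1 84.1] F bay [-18.1   1.3   6.4] w 8.5 gf 41.1 yaw 0.25 zax [ 0.188  0.048 -0.981]
t 35.25 bar bay mm [32.5  1.2 84.1] F bay [-18.1   1.2   5.8] w 8.5 gf 41.1 yaw 0.25 zax [ 0.188  0.048 -0.981]
```

Emit:
step_arm(commands=[4,-0.0004,-0.0001,-0.0007,0.0003,-0.0012,0,4,-0.0008,-0.0002,-0.0014,0.0006,-0.0024,0,4,-0.0012,-0.0003,-0.0021,0.0009,-0.0036,0,4,-0.0016,-0.0004,-0.0028,0.0012,-0.0048,0,4,-0.0021,-0.0005,-0.0035,0.0015,-0.006,0,4,-0.0021,-0.0005,-0.0035,0.0015,-0.006,0,4,-0.0021,-0.0005,-0.0035,0.0015,-0.006,0,4,-0.0021,-0.0005,-0.0035,0.0015,-0.006,0,4,-0.0021,-0.0005,-0.0035,0.0015,-0.006,0,4,-0.0021,-0.0005,-0.0035,0.0015,-0.006,0])

```text
clock: 36.55
position: [0.6359, 0.0215, 0.0702]
ee_rot: [0.61, 0.785, 0.085, 0.066]
ft_force: [-17.7, -3.1, 5.1]
grip_width: 0.096
grasp_force: 41.0
```

```bash
python3 - <<'E'
from h import *
for _ in range(4):
    st(.012);camera("top")
E
```

```text
t 36.55 bar bay mm [31.2  1.2 81.9] F bay [-17.9   1.3   5.1] w 8.1 gf 41.0 yaw 0.25 zax [ 0.207  0.053 -0.977]
t 36.6 bar bay mm [31.2  1.2 81.9] F bay [-16.6   1.7   4.6] w 8.6 gf 41.0 yaw 0.25 zax [ 0.207  0.053 -0.977]
t 36.65 bar bay mm [31.2  1.2 81.9] F bay [-16.4   1.5   4.8] w 8.2 gf 41.0 yaw 0.25 zax [ 0.207  0.053 -0.977]
t 36.7 bar bay mm [31.2  1.2 81.9] F bay [-17.2   1.6   4.6] w 8.4 gf 41.0 yaw 0.25 zax [ 0.207  0.053 -0.977]
```

Emit:
step_arm(commands=[4,-0.0003,-0.0001,-0.0007,0.0003,-0.0012,0,4,-0.0007,-0.0002,-0.0014,0.0006,-0.0024,0,4,-0.001,-0.0003,-0.0021,0.0009,-0.0036,0,4,-0.0014,-0.0004,-0.0028,0.0012,-0.0048,0,4,-0.0018,-0.0005,-0.0035,0.0015,-0.006,0,4,-0.0018,-0.0005,-0.0035,0.0015,-0.006,0,4,-0.0018,-0.0005,-0.0035,0.0015,-0.006,0,4,-0.0018,-0.0005,-0.0035,0.0015,-0.006,0,4,-0.0018,-0.0005,-0.0035,0.0015,-0.006,0,4,-0.0018,-0.0005,-0.0035,0.0015,-0.006,0])

```text
clock: 38.0
position: [0.636, 0.0215, 0.0699]
ee_rot: [0.609, 0.784, 0.094, 0.072]
ft_force: [-21.8, -2.6, 20.7]
grip_width: 0.097
grasp_force: 42.9
```

```bash
python3 - <<'E'
from h import *
for _ in range(4):
    st(.012);camera("top")
E
```

```text
t 38.0 bar bay mm [31.   1.1 81.5] F bay [-21.8   2.9  20.7] w 8.3 gf 42.9 yaw 0.25 zax [ 0.228  0.059 -0.972]
t 38.05 bar bay mm [31.   1.1 81.5] F bay [-22.6   3.9  19.7] w 8.5 gf 42.9 yaw 0.25 zax [ 0.228  0.059 -0.972]
t 38.1 bar bay mm [31.   1.2 81.6] F bay [-22.6   3.9  20.4] w 8.6 gf 42.9 yaw 0.25 zax [ 0.228  0.059 -0.972]
t 38.15 bar bay mm [31.   1.2 81.6] F bay [-22.9   3.5  19.9] w 8.6 gf 42.9 yaw 0.25 zax [ 0.228  0.059 -0.972]
```

The bar is at its home height (81.5 mm, against about 90 if it were on the sill) and bears on the floor. I relieve the down-force, then ease the push until the sill holds the box.

Emit:
step_arm(commands=[4,-0.0006,-0.0002,0.0006,0,0,0,4,-0.0012,-0.0003,0.0012,0,0,0,4,-0.0018,-0.0005,0.0016,0,0,0,4,-0.0024,-0.0006,0.0016,0,0,0,4,-0.0032,-0.0008,0.0016,0,0,0,4,-0.004,-0.001,0.0016,0,0,0,4,-0.004,-0.001,0.0016,0,0,0,4,-0.004,-0.001,0.0016,0,0,0,4,-0.004,-0.001,0.0016,0,0,0,4,-0.004,-0.001,0.0016,0,0,0])

```text
clock: 39.45
position: [0.6354, 0.0216, 0.0701]
ee_rot: [0.609, 0.784, 0.094, 0.074]
ft_force: [7.1, -1.3, -11.2]
grip_width: 0.098
grasp_force: 38.9
```

```bash
python3 - <<'E'
from h import *
st(.012);camera("top");st(.012)
E
```

```text
t 39.45 bar bay mm [30.4  1.4 81.7] F bay [  6.5  -3.  -11.2] w 8.3 gf 38.9 yaw 0.251 zax [ 0.232  0.058 -0.971]
t 39.5 bar bay mm [30.4  1.3 81.7] F bay [  4.4  -2.6 -10.8] w 8.6 gf 38.9 yaw 0.251 zax [ 0.232  0.057 -0.971]
```

Only 0.6 mm of travel back and it is stopped, so the sill holds the box. I relax the residual forces and open.

Emit:
step_arm(commands=[4,0.0006,0.0002,-0.0005,0,0,0,4,0.0012,0.0004,-0.001,0,0,0,4,0.0014,0.0004,-0.0014,0,0,0,4,0.0014,0.0004,-0.0014,0,0,0,10,0.0014,0.0004,-0.0014,0,0,0,14,0.0014,0.0004,-0.0014,0,0,0,20,0.0014,0.0004,-0.0014,0,0,0,24,0.0014,0.0004,-0.0014,0,0,0,24,0.0014,0.0004,-0.0014,0,0,0,24,0.0014,0.0004,-0.0014,0,0,0])

```text
clock: 40.75
position: [0.6357, 0.0218, 0.0691]
ee_rot: [0.609, 0.784, 0.094, 0.074]
ft_force: [0.3, -0.4, -0.2]
grip_width: 0.278
grasp_force: 0.0
```

```bash
python3 - <<'E'
from h import *
st(.012)
E
```

```text
t 40.75 bar bay mm [30.7  1.5 80.8] F bay [ 0.2 -0.5 -0.2] w 23.6 gf 0.0 yaw 0.251 zax [ 0.23   0.058 -0.971]
```

Free. I withdraw along the tool axis, then move up and back.

Emit:
step_arm(commands=[24,-0.002,-0.0005,0.009,0,0,0,24,-0.006,-0.0015,0.025,0,0,0,24,-0.012,-0.003,0.05,0,0,0,24,-0.024,-0.006,0.1,0,0,0,24,-0.05,-0.012,0.18,0,0,0,24,-0.12,-0.02,0.25,0,0,0,24,-0.2,-0.02,0.28,0,0,0,24,-0.25,-0.02,0.3,0,0,0,24,-0.28,-0.02,0.3,0,0,0,24,-0.28,-0.02,0.3,0,0,0])

```text
clock: 42.0
position: [0.4672, 0.0094, 0.25]
ee_rot: [0.609, 0.784, 0.096, 0.074]
ft_force: [0.7, 0.2, 0.1]
grip_width: 0.284
grasp_force: 0.0
```

```bash
python3 - <<'E'
from h import *
st(.012)
for nm in("scene","top"):cv2.imwrite(f"pics/{nm}_end.png",camera(nm)[:,:,::-1])
a=cv2.imread("pics/scene_end.png")[170:370,210:410];b=cv2.imread("pics/top_end.png")[100:300,260:460]
cv2.imwrite("pics/end.png",cv2.resize(np.hstack([a,b]),None,fx=2,fy=2,interpolation=cv2.INTER_CUBIC))
print("near bar home scene",[pix("scene",world(.029,y,.080)).round(1) for y in(-.04,.04)],"top",[pix("top",world(.029,y,.080)).round(1) for y in(-.04,.04)])
print("same if on sill +10mm",[pix("scene",world(.029,y,.090)).round(1) for y in(-.04,.04)])
E
```

```text
t 42.0 bar bay mm [-135.6   31.3  261.7] F bay [0.7 0.1 0.1] w 24.1 gf 0.0 yaw 0.25 zax [ 0.232  0.06  -0.971]
near bar home scene [array([279.1, 261.8]), array([321.4, 268.1])] top [array([368.1, 198.3]), array([324.7, 210.2])]
same if on sill +10mm [array([278.7, 258.4]), array([321.3, 264.7])]
```

View pics/end.png

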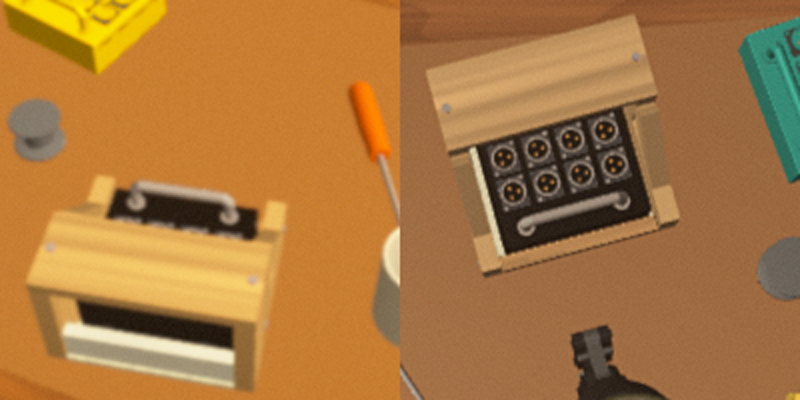

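The final picture shows the box down behind the fully visible sill. The near bar, at scene (278,263)–(327,271), is at home height, and the bystanders are untouched.

```bash
python3 -c "
from workcell import *
print(hand_in())"
```

```text
the job is handed in; nothing more can be done
None
```

The black stage box sits flat in the bay between sill and bumpers; the gripper has let go, nothing else was touched, and the job was handed in at about 42 s. The push peaked at about 23 N at the near bar (over the 16–20 N asked) for under a second as the near edge landed, so I can't rule out the bumpers briefly passing 19 N.

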